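# Set the fall-cone tester and hold its rotary stop at the third click

## Task

Get the fall-cone tester ready for a drop: first turn the smooth round dial until its pointer stands at the raised marker on its scale. Then turn the bar-shaped rotary stop clockwise, seen from above, counting the clicks to its third stop, and finish while still holding it there in a firm grip. Leave the dial as set, and do not disturb the sample tins.

Things in the scene. Friction and masses are not known exactly. Their poses are not given: they have to be found in the camera images.
- tester: Blue fall-cone tester, fixed. Base plate 190 (x) x 500 (y) x 30 mm; origin on the table, 50 mm to the right (-y) of the plate's centre. A column with a head over a cup, 305 mm high, stands at its left end (y = 205 to 285 mm). Dial and rotary stop stand on the plate 160 mm apart, near y = +40 and -120 mm; which is where varies.
- dial (a joint): Turning angle of the smooth dial (rad), grows clockwise seen from above, 0 to 2.6, friction only (about 0.03 N m), stays where it is left. It always starts anticlockwise of the marker, by 0.5 to 1.4 rad.
- dial_top (a point): Centre of the dial's flat top, on its vertical axis, 82 mm above the table. Axes turn with the dial: x runs from the axis along the white pointer line, z up. The dial is a plain round black cap 42 mm across; its grip reaches 35 mm down from here to a 58 mm skirt with the pointer nose (37 mm from the axis).
- dial_scale: Fixed round aluminium scale under the dial, 110 mm across, 4 mm thick; origin on the dial's axis, 36 mm above the table. Its x axis points to the raised marker, a black block 14 x 5 mm, 39 to 53 mm from the axis, top 10 mm above the origin. Printed ticks every 15 degrees. The dial is set when its x axis is parallel to this one.
- index_knob: The rotary stop: black bar grip with arm and sprung roller. Origin on its vertical turning axis, 36 mm above the table; x runs along the bar towards the roller and white line. Bar 46 mm long (x), 14 mm wide (y), 20 to 56 mm above the origin. Starts clear of the pins, anticlockwise of them, 0.98 to 1.44 rad short of the third stop; it can be turned on past the fifth.
- index_ring: Fixed dark steel plate 116 mm across under the rotary stop, origin on its turning axis, 36 mm above the table. It carries a row of six upright steel pins, 8 mm thick, tops 18 mm above the origin, 48 mm from the axis, 18 degrees (0.314 rad) apart. Its x axis points to the middle of the third stop: there the knob's x axis is parallel to it. Where the row lies varies.
- index_stop3 (a point): Middle of the third stop (the third gap between pins, counted clockwise from above), on the pin circle 48 mm from the turning axis, 12 mm above the plate's origin. The knob's roller (10 mm across, 43 mm from the axis) clicks over each pin into the next gap: a pin resists with up to about 0.35 N m, then the knob is pulled on and centres itself in the gap. Friction is about 0.015 N m.
- tin1: Closed aluminium sample tin, 49 mm across, 34 mm high, loose on the table beyond the tester; origin at the centre of its underside. A bystander.
- tin2: Another such tin. A bystander.
- tin3: Another such tin. A bystander.
- balance: White laboratory balance with a steel pan, fixed, 240 x 190 x 68 mm, to the right of the tester; origin at the centre of its underside. A bystander.

How it is judged:
On the way, in this order (a step that is already met when the one before it is completed fails the run):
1. the dial's pointer stands at the marker (angle between the x axis of dial_top and the x axis of dial_scale, either way round below 0.12 rad), for 0.3 s.
2. the rotary stop is in its third stop, gripped by the fingers, with the dial still set (angle between the x axis of dial_top and the x axis of dial_scale, either way round below 0.12 rad and angle between the x axis of index_knob and the x axis of index_ring, either way round below 0.1 rad and contact force between the fingers and index_knob above 4 N), for 0.3 s.
At the end, for the whole second after the job is handed in: The dial's pointer is within 0.12 rad of the marker; the rotary stop is within 0.10 rad of its third stop and still; the fingers press on it with more than 4 N through the last second (all of step 2 and angular speed of index_knob below 0.3 rad/s); the arm keeps its last pose, push and grip.
It fails at once if sample tin 1 is pushed more than 30 mm or tipped over (distance of tin1 from where it was at the start of the episode above 0.03 m or angle between tin1's own z axis and vertical above 0.6 rad).
It fails at once if sample tin 2 is pushed more than 30 mm or tipped over (distance of tin2 from where it was at the start of the episode above 0.03 m or angle between tin2's own z axis and vertical above 0.6 rad).
It fails at once if sample tin 3 is pushed more than 30 mm or tipped over (distance of tin3 from where it was at the start of the episode above 0.03 m or angle between tin3's own z axis and vertical above 0.6 rad).
It also fails if it takes over 64 s, if anything falls off the work surface, if the arm or the gripper's body presses on something with over 40 N, if the wrist force passes 120 N, or if a joint passes its speed limit or range.

## Robot

A 6-joint arm with a two-finger parallel gripper is mounted at the origin on the work surface. World frame = base frame: x ahead of the robot, y to its left, z up, the work surface at z = 0. Lengths are in m, angles in rad, forces in N, time in s.
With the tool pointing down it reaches from about 0.375 to 0.9 m from the base axis. Payload 3.1 kg.
Tool frame: the origin (TCP) lies midway between the tips of the shut fingers; the grasp point (between the pads) lies 19 mm behind it (pinch_z is the distance from the TCP to the grasp point, in m); y points along the fingers, z is the direction in which the jaws open and shut, and the axes are right-handed (so a half turn about y gives the same grasp; the last joint's range is limited). The gripper opens to 87 mm and grips with 3 to 60 N. Pads are 19 mm wide; open, the fingers measure 117 mm over their backs; the gripper's body (75 mm by 190 mm) begins 51 mm behind the grasp point.
Start: joints at [-1.377, 0.527, 1.433, -0, 1.181, -0.178], TCP at [0.228, -0.582, 0.189] pointing down, gripper open.
Joint ranges: [-3.08, 3.08], [-0.75, 2.2], [0.22, 2.44], [-1.43, 4.57], [0, 2.65], [-2.85, 2.85]. Speed limits (rad/s): [2.79, 2.79, 3.14, 3.14, 3.14, 3.14].

## Interface

Orientations are given as a unit quaternion [x, y, z, w].
In Python, from rig import * gives the robot as it stands.
- The arm moves only by the tool drive_tool, never from a script. Its argument "plan" is a list of rows, each a list of 7 numbers: the shift along the tool's x, y, z in mm, then the turn, a rotation vector about the tool's x, y, z in degrees, then the finger opening in mm, from 0 to 87. A call has 1 to 10 rows; each row is the pose to reach, as a shift and turn from the pose commanded when the call began, along the tool's axes at that moment; what a row does not reach only later rows make up. A row lasts 1/10 s, in which the tool goes at most 50 mm and 8.59 degrees, less where a joint would pass 70% of its speed; a pose out of reach is approached as far as the arm can. A call with a gripper value outside its range is refused whole. The fingers move at their own pace and stop on an object; "newtons" is the grip in N (left out, the last holds). Time passes only in rows, so rows that repeat a pose let the fingers close. It gives the time, the measured TCP pose, the force and the opening at its end, in the units of the state.
- get_obs(): the state, without advancing time (a new reading comes with each control period).
- camera(name): name is "scene" or "top" or "wrist"; returns the picture (384x512x3 uint8, blue, green, red); there is no depth.
- get_calibration(name): a dict with "fx", "fy", "cx", "cy" (pixels), "D" ([k1, k2, p1, p2, k3] as OpenCV has them; the pictures are not rectified), "origin" and "rotation" of the camera in the world; the wrist camera has in their place "tool_from_camera" (4x4, takes a point from camera to tool coordinates, whose origin is the TCP and whose axes are the tool frame's). Camera axes: x right, y down, z forward; pixel columns grow to the right and rows downward; lengths in m; the calibration is good to about 2 mm. A picture is of the moment at which its call begins: read the wrist's pose just before it. get_calibration takes no time and is no camera call.
- hand_in(): hands the job in, once; it reports no verdict.
Trained networks look in the newest picture that a camera, given by its name, has taken for a name from the list of things; names that differ only in an ending like _2 or _b are one class to them, and where a whole thing is asked for, a point or a joint stands for the part that bears it (a point fixed in the world has none). Each returns a list of dicts, best first, with "conf" (0 to 1); they miss things now and then, are a little off and sometimes report something else, mostly with a low value. They report only what shows in the picture. A call takes as long as a camera call.
- spot_in(camera, target): "location" ([column, row] in pixels, amid what is visible of it).
- mark_of(camera, target): "location" ([column, row] in pixels: a listed point, or the origin of a listed thing).
The state is a dict: "time": time; "q": joint angles; "joint_velocities": joint speeds; "joint_torque": joint torques, N m; "position": TCP position; "tool_rot": TCP orientation; "ft_force": force on the tool from outside, world axes, zero at the start; "moment": the same for the moment, N m; "grip_width": finger opening in m.
Only numpy, scipy, OpenCV 4.12 (cv2) and the standard library are available. Lean on these libraries where they do the work, as an engineer would, in place of code of your own. Each camera call takes 0.05 s, during which the arm holds its last target. There are 200 camera calls.

## Working session

There is one attempt and no reset: what is moved stays moved. The work goes in short steps, Python scripts to look and compute and a tool call to move; the robot and the scene stay as the last step left them, time stands still between calls to the robot, and variables do not carry over. Pictures are saved under pics/ and viewed, about 8 in all and at most 12, crops included, and the job is handed in when it is done.

Besides the shell and the picture viewer there is one more tool, called after "Emit:" as name(argument=value, ...), one argument or row to a line, values as JSON. drive_tool: Moves the arm, as the interface text tells. Its arguments: {"type":"object","properties":{"plan":{"type":"array","items":{"type":"array","items":{"type":"number"}}},"newtons":{"type":"number"}},"required":["plan"]}

```bash
mkdir -p pics; ls; cat > h.py <<'E'
from rig import *
import numpy as np, cv2
from scipy.spatial.transform import Rotation as R
def cam(name):
    c=get_calibration(name); K=np.array([[c['fx'],0,c['cx']],[0,c['fy'],c['cy']],[0,0,1]]); D=np.array(c['D'])
    if 'origin' in c:
        o=np.array(c['origin']); r=np.array(c['rotation'])
        if r.shape!=(3,3): r=R.from_quat(r).as_matrix()
    else:
        s=get_obs(); T=np.array(c['tool_from_camera']); Rt=R.from_quat(s['tool_rot']).as_matrix()
        r=Rt@T[:3,:3]; o=np.array(s['position'])+Rt@T[:3,3]
    return K,D,o,r
def at_z(C,px,z):
    K,D,o,r=C; p=cv2.undistortPoints(np.array([[px]],float),K,D)[0,0]
    d=r@np.array([p[0],p[1],1]); return o+d*(z-o[2])/d[2]
def proj(C,P):
    K,D,o,r=C; p=cv2.projectPoints(np.array([r.T@(np.array(P)-o)]),np.zeros(3),np.zeros(3),K,D)[0]; return p[0,0]
E
python3 - <<'E'
from h import *
for n in ['top','scene']:
    C=cam(n); cv2.imwrite(f'pics/{n}0.png',camera(n)); print(n,C[2],C[3].tolist(),C[0][0,0])
    for t,z in [('dial_top',.082),('dial_scale',.036),('index_knob',.036),('index_ring',.036),('index_stop3',.048),('tester',0),('tin1',0),('balance',0)]:
        for d in mark_of(n,t)[:3]: print(t,d['conf'],np.round(d['location'],1),at_z(C,d['location'],z).round(3))
print(get_obs())
E
```

```text
pics
top [ 0.43917666 -0.118052    1.09245216] [[-0.023687432717358237, -0.9793551140830836, 0.20075474104132984], [-0.9997190547689616, 0.023034817327501844, -0.005586476755790784], [0.0008467957929730041, -0.20083066924650578, -0.9796256046198906]] 462.6230150048831
dial_top 0.91 [143.  225.1] [0.58  0.124 0.082]
dial_scale 0.63 [153.1 228.8] [0.577 0.111 0.036]
dial_scale 0.6 [393.7 229.5] [ 0.562 -0.448  0.036]
index_knob 0.64 [215.5 222.2] [ 0.59  -0.034  0.036]
index_ring 0.61 [216.  220.7] [ 0.593 -0.035  0.036]
index_ring 0.28 [218.8 199.9] [ 0.642 -0.042  0.036]
index_stop3 0.57 [220.6 199.9] [ 0.64  -0.047  0.048]
tester 0.59 [171.5 233. ] [0.571 0.074 0.   ]
tin1 0.94 [157.7 163.7] [0.743 0.111 0.   ]
tin1 0.65 [119.2 169.8] [0.73  0.207 0.   ]
tin1 0.61 [221.5 156.3] [ 0.758 -0.047  0.   ]
balance 0.69 [397.1 229.7] [ 0.565 -0.468  0.   ]
scene [1.06780273 0.57680479 0.69445543] [[-0.8661918873773402, 0.30867229801260976, -0.3929796771861057], [0.4994762768307499, 0.5106675537849212, -0.699815760321684], [-0.01533176848811929, -0.8024587602805139, -0.5965105824074604]] 45
[... 596 characters left out ...]
.   ]
{'time': 0.9, 'q': array([-1.37649011e+00,  5.27459856e-01,  1.43269167e+00, -2.23322840e-06,
        1.18146669e+00, -1.78531659e-01]), 'joint_velocities': array([ 2.52089568e-04,  9.19174471e-04,  7.92567818e-06,  2.13002884e-04,
        1.16543931e-04, -9.28694506e-04]), 'joint_torque': array([-2.13741355e-04, -4.39994574e+01, -1.76988262e+01,  6.33071596e-02,
        5.03934338e-02, -2.71845607e-05]), 'position': array([ 0.22766345, -0.58202063,  0.18927575]), 'tool_rot': array([-0.13105703,  0.6948646 , -0.69484654,  0.13105542]), 'ft_force': array([-0.35368886, -0.13435048, -1.05768811]), 'moment': array([ 0.05676131, -0.06233176,  0.03059357]), 'grip_width': 0.08730627833038347}
```

```bash
python3 - <<'E'
import cv2,numpy as np
a=cv2.imread('pics/top0.png')[150:290,90:290]; b=cv2.imread('pics/scene0.png')[180:320,240:440]
cv2.imwrite('pics/m1.png',np.vstack([cv2.resize(x,(800,560),interpolation=cv2.INTER_CUBIC)[:560] for x in (a,)]))
cv2.imwrite('pics/m2.png',cv2.resize(b,(800,560),interpolation=cv2.INTER_CUBIC))
E
```

```text
(no output)
```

View pics/m1.png

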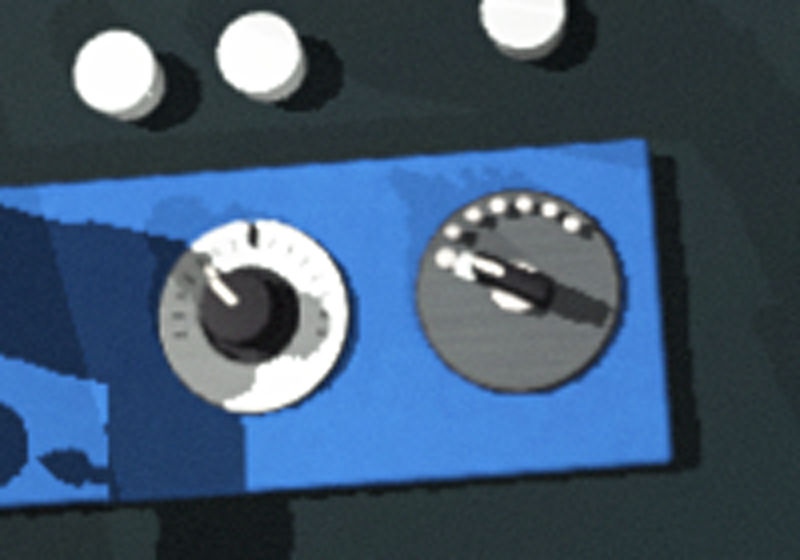

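View pics/m2.png

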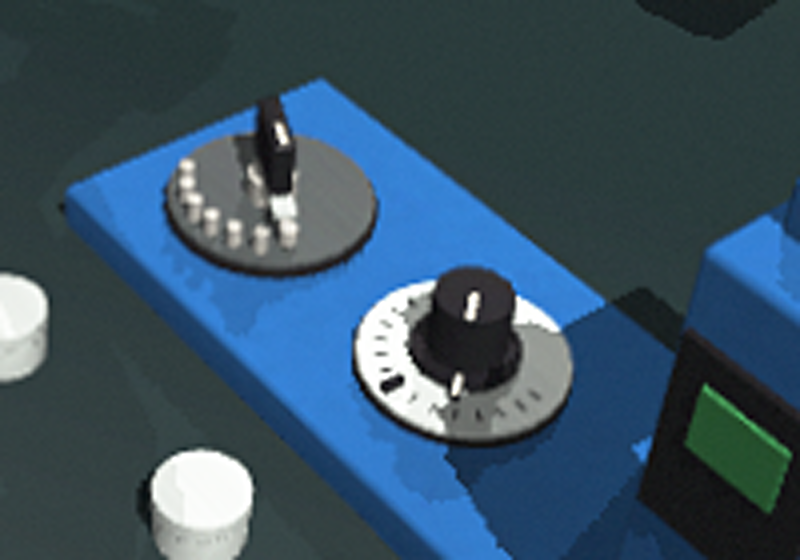

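```bash
python3 - <<'E'
from h import *
s=get_obs(); M=R.from_quat(s['tool_rot']).as_matrix(); print('tool cols x,y,z\n',M.round(3)); print('jaw yaw',np.degrees(np.arctan2(M[1,2],M[0,2])))
C=cam('top'); f=lambda u,v:(90+u/4,150+v/4)
S=cam('scene'); g=lambda u,v:(240+u/4,180+v/4)
ang=lambda p,c:np.degrees(np.arctan2(p[1]-c[1],p[0]-c[0])).round(1)
# dial
for n,c_,h_,pts in [('top',C,f,dict(mark=(253,230),nose=(208,263),l0=(232,302),l1=(216,277),cen=(255,317),top=(238,300))),('scene',S,g,dict(mark=(392,382),nose=(457,385),cen=(463,362),l0=(475,292),l1=(471,317),top=(474,295)))]:
    zz=dict(mark=.046,nose=.042,cen=.040,l0=.082,l1=.082,top=.082)
    P={k:at_z(c_,h_(*v),zz[k]) for k,v in pts.items()}
    for k in P: print(n,k,P[k].round(4))
    c=(P['cen']); print('ang mark',ang(P['mark'],c),'nose',ang(P['nose'],c),'line',ang(P['l1'],P['l0']))
pins=dict(top=[(452,232),(474,215),(498,204),(524,203),(550,209),(572,223)],scene=[(289,228),(261,232),(234,228),(211,214),(194,200),(187,182),(187,164)])
from scipy.optimize import least_squares
for n,c_,h_ in [('top',C,f),('scene',S,g)]:
    X=np.array([at_z(c_,h_(*p),.054)[:2] for p in pins[n]])
    r=least_squares(lambda q:np.hypot(*(X-q).T)-.048,[.59,-.045]); c=r.x
    print(n,'ring c',c.round(4),'res',(r.fun*1e3).round(1),[ang(x,c) for x in X])
    e=(445,258) if n=='top' else (284,200)
    b0,b1=((548,285),(468,258)) if n=='top' else ((266,100),(286,155))
    B0,B1=at_z(c_,h_(*b0),.092),at_z(c_,h_(*b1),.092); print('bar',B0,B1,ang(B1,B0),(B0+B1)/2,'roller',ang(at_z(c_,h_(*e),.048),c))
E
```

```text
tool cols x,y,z
 [[-0.931 -0.     0.364]
 [-0.364  0.    -0.931]
 [-0.    -1.    -0.   ]]
jaw yaw -68.63791451684904
top mark [0.6257 0.1094 0.046 ]
top nose [0.6076 0.1364 0.042 ]
top l0 [0.579  0.1127 0.082 ]
top l1 [0.5932 0.122  0.082 ]
top cen [0.5759 0.1086 0.04  ]
top top [0.5801 0.1093 0.082 ]
ang mark 0.8 nose 41.1 line 33.3
scene mark [0.6248 0.1126 0.046 ]
scene nose [0.5957 0.1284 0.042 ]
scene cen [0.5814 0.1162 0.04  ]
scene l0 [0.5764 0.1113 0.082 ]
scene l1 [0.5896 0.124  0.082 ]
scene top [0.5782 0.1128 0.082 ]
ang mark -4.7 nose 40.6 line 43.9
top ring c [ 0.5889 -0.0434] res [ 0.2 -0.4  0.4 -0.1  0.1 -0.1] [np.float64(48.8), np.float64(29.7), np.float64(11.7), np.float64(-6.1), np.float64(-24.4), np.float64(-42.4)]
bar [ 0.58345976 -0.06366834  0.092     ] [ 0.59935397 -0.01998643  0.092     ] 70.0 [ 0.59140687 -0.04182739  0.092     ] roller 66.5
scene ring c [ 0.5895 -0.0426] res [-2.8  0.7  2.1 -0.1  0.4 -0.9 -0.9] [np.float64(67.4), np.float64(48.8), np.float64(31.8), np.float64(12.7), np.float64(-4.8), np.float64(-23.6), np.float64(-42.9)]
bar [ 0.58272857 -0.0602422   0.092     ] [ 0.60140575 -0.01522432  0.092     ] 67.5 [ 0.59206716 -0.03773326  0.092     ] roller 83.5
```

Emit:
drive_tool(
  plan=[
    [-40, 0, -36, 0, -6, 0, 87],
    [-80, 0, -72, 0, -13, 0, 87],
    [-120, 0, -108, 0, -20, 0, 87],
    [-160, 0, -144, 0, -28, 0, 87],
    [-200, 0, -180, 0, -36, 0, 87],
    [-240, 0, -216, 0, -44, 0, 87],
    [-280, 0, -252, 0, -52, 0, 87],
    [-320, 0, -288, 0, -60, 0, 87],
    [-360, 0, -324, 0, -68, 0, 87],
    [-400, 0, -360, 0, -76, 0, 87],
  ],
)

```text
time: 1.9
position: [0.4528, -0.1335, 0.1896]
tool_rot: [-0.532, 0.465, -0.466, 0.532]
ft_force: [-0.6, -1.3, -0.1]
grip_width: 0.0872
```

Emit:
drive_tool(
  plan=[
    [-33, 0, 23, 0, -3, 0, 87],
    [-66, 0, 46, 0, -6, 0, 87],
    [-100, 0, 69, 0, -9, 0, 87],
    [-133, 0, 92, 0, -12, 0, 87],
    [-166, 0, 115, 0, -15, 0, 87],
    [-199, 0, 136, 0, -17.6, 0, 87],
    [-199, 0, 136, 0, -17.6, 0, 87],
    [-199, 0, 136, 0, -17.6, 0, 87],
  ],
)

```text
time: 2.7
position: [0.5612, 0.0803, 0.1891]
tool_rot: [0.597, -0.38, 0.38, -0.596]
ft_force: [-0.2, -0.2, -0.5]
grip_width: 0.0872
```

```bash
cat > w.py <<'E'
from h import *
import sys
C=cam('wrist'); cv2.imwrite(f'pics/{sys.argv[1]}.png',camera('wrist'))
M=R.from_quat(get_obs()['tool_rot']).as_matrix(); s=get_obs()
print(s['position'].round(4),'yaw',np.degrees(np.arctan2(M[1,2],M[0,2])).round(2),'q',s['q'].round(3),s['ft_force'].round(1),s['moment'].round(2),s['grip_width'])
for t,z in [('dial_top',.082),('dial_scale',.036),('index_knob',.036),('index_ring',.036),('index_stop3',.048)]:
    for d in mark_of('wrist',t)[:2]: print(t,d['conf'],np.round(d['location'],1),at_z(C,d['location'],z).round(4))
E
python3 w.py w1
```

```text
[0.5608 0.0794 0.1891] yaw 24.98 q [-5.600e-02  4.490e-01  1.581e+00 -1.000e-03  1.112e+00 -4.920e-01] [-0.5 -0.5  0.3] [ 0.06 -0.15  0.03] 0.08682488429379165
dial_top 0.66 [387.2 200.7] [0.6915 0.1195 0.082 ]
dial_top 0.64 [285. 161.] [0.5774 0.1112 0.082 ]
index_ring 0.91 [239.1 270.2] [ 0.5948 -0.0434  0.036 ]
index_stop3 0.9 [267.8 283.4] [ 0.6322 -0.0386  0.048 ]
```

View pics/w1.png

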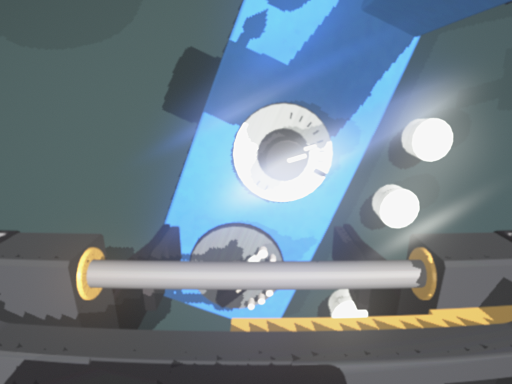

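```bash
python3 - <<'E'
from h import *
C=cam('wrist'); ang=lambda p,c:np.degrees(np.arctan2(p[1]-c[1],p[0]-c[0])).round(1)
im=cv2.imread('pics/w1.png')
cv2.imwrite('pics/w1c.png',cv2.resize(im[95:210,225:345],(720,690)[:2],interpolation=cv2.INTER_CUBIC)[:600])
# ellipse of scale: threshold blue vs non-blue
hsv=cv2.cvtColor(im,cv2.COLOR_BGR2HSV); m=((hsv[...,1]<90)&(hsv[...,2]>110)).astype(np.uint8)
n,l,st,ce=cv2.connectedComponentsWithStats(m); 
for i in range(1,n):
    if st[i,4]>1500:
        cs,_=cv2.findContours((l==i).astype(np.uint8),cv2.RETR_EXTERNAL,cv2.CHAIN_APPROX_NONE); e=cv2.fitEllipse(cv2.convexHull(cs[0])); print(st[i],e,at_z(C,e[0],.040))
c=at_z(C,(283,152),.040)
print(c,ang(at_z(C,(321,172),.046),c),ang(at_z(C,(318,146),.042),c),ang(at_z(C,(305,155),.082),at_z(C,(287,160),.082)))
E
```

```text
[   86    46   414   287 37543] ((283.90020751953125, 178.5172882080078), (304.44110107421875, 452.3598327636719), 77.1781005859375) [0.59202287 0.08544857 0.04      ]
[  220   102   145   110 10484] ((283.38336181640625, 156.58895874023438), (101.73367309570312, 159.62457275390625), 68.724853515625) [0.58037775 0.10775124 0.04      ]
[ 126  112   64  140 4296] ((152.98004150390625, 179.83819580078125), (54.13063430786133, 145.5306396484375), 18.120746612548828) [0.45671442 0.02103855 0.04      ]
[0.57771953 0.11218867 0.04      ] -1.8 35.4 40.8
```

View pics/w1c.png

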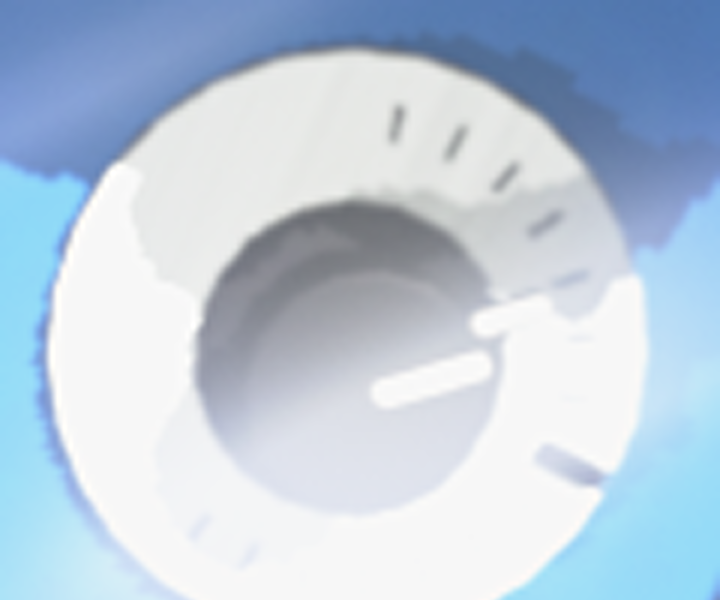

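Emit:
drive_tool(
  plan=[
    [-22, 20, 29, 0, 0, 0, 87],
    [-22, 50, 29, 0, 0, 0, 87],
    [-22, 80, 29, 0, 0, 0, 87],
    [-22, 110, 29, 0, 0, 0, 87],
    [-22, 125, 29, 0, 0, 0, 87],
    [-22, 132, 29, 0, 0, 0, 87],
    [-22, 132, 29, 0, 0, 0, 87],
    [-22, 132, 29, 0, 0, 0, 60],
  ],
  newtons=15,
)

```text
time: 3.8
position: [0.5792, 0.1114, 0.0581]
tool_rot: [-0.596, 0.38, -0.381, 0.596]
ft_force: [1.0, -0.2, 0.1]
grip_width: 0.0834
```

```bash
python3 w.py w2
```

```text
[0.5794 0.1116 0.0584] yaw 24.94 q [ 1.000e-03  6.550e-01  1.632e+00  0.000e+00  8.520e-01 -4.340e-01] [ 0.5 -0.7  0.3] [ 0.02 -0.14  0.04] 0.08117909834758216
dial_top 0.62 [253.7 234.9] [0.5772 0.1111 0.082 ]
index_stop3 0.42 [455.8 174.1] [0.6924 0.1977 0.048 ]
```

Emit:
drive_tool(
  plan=[
    [0, 0, 0, 0, 0, 0, 38],
    [0, 0, 0, 0, 0, 0, 38],
    [0, 0, 0, 0, 0, 0, 38],
    [0, 0, 0, 0, 0, 0, 38],
    [0, 0, 0, 0, 0, 0, 38],
    [0, 0, 0, 0, 0, 0, 38],
    [0, 0, 0, 0, 0, 0, 38],
  ],
  newtons=15,
)

```text
time: 4.8
position: [0.5783, 0.1118, 0.0572]
tool_rot: [0.596, -0.38, 0.38, -0.596]
ft_force: [0.5, -0.0, 0.2]
grip_width: 0.0383
```

Emit:
drive_tool(
  plan=[
    [0, 0, 0, 0, 0, 0, 20],
    [0, 0, 0, 0, 0, 0, 20],
    [0, 0, 0, 0, 0, 0, 20],
    [0, 0, 0, 0, 0, 0, 20],
  ],
  newtons=15,
)

```text
time: 5.2
position: [0.5784, 0.1118, 0.0573]
tool_rot: [-0.596, 0.38, -0.38, 0.596]
ft_force: [0.2, -0.1, -0.2]
grip_width: 0.021
```

```bash
python3 w.py w3
```

```text
[0.5783 0.1118 0.0573] yaw 24.96 q [ 1.000e-03  6.570e-01  1.633e+00  0.000e+00  8.520e-01 -4.340e-01] [-0.2  0.6 -0.1] [ 0.02 -0.1   0.02] 0.02099592875460247
dial_top 0.75 [255.6 236.8] [0.5778 0.1112 0.082 ]
```

View pics/w3.png

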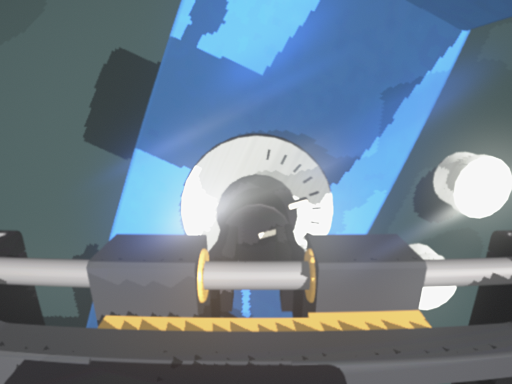

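```bash
python3 - <<'E'
import cv2,numpy as np
from h import *
a=cv2.imread('pics/w3.png')[125:330,170:350]; a=(255*(a/255.)**.45).astype(np.uint8)
cv2.imwrite('pics/w3c.png',cv2.resize(a,None,fx=2.9,fy=2.9,interpolation=cv2.INTER_CUBIC))
C=cam('wrist'); s=get_obs(); print(proj(C,s['position']), proj(C,s['position']+[0,0,.019]))
print(get_calibration('wrist')['tool_from_camera'])
E
```

```text
[256.7645883  221.07632676] [256.8183566  232.42180676]
[[-1.06061951e-03  9.60729388e-01  2.77484987e-01 -7.63619541e-02]
 [-1.93020410e-04 -2.77485334e-01  9.60729854e-01 -1.95261167e-01]
 [ 9.99999419e-01  9.65408561e-04  4.79746740e-04 -4.52568224e-04]
 [ 0.00000000e+00  0.00000000e+00  0.00000000e+00  1.00000000e+00]]
```

View pics/w3c.png

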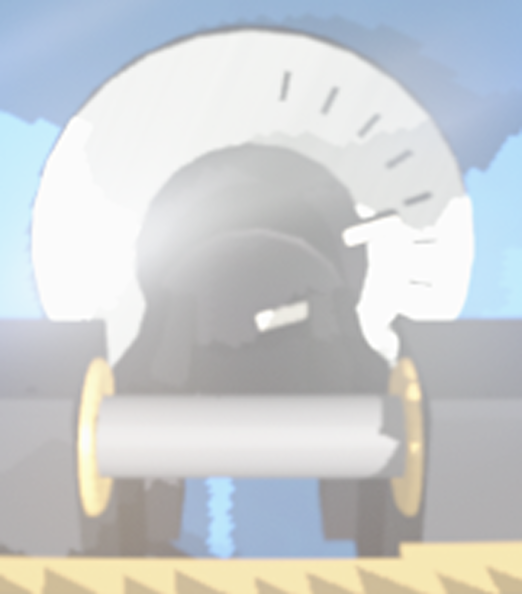

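Emit:
drive_tool(
  plan=[
    [0, 0, 0, 0, 0, 0, 0],
    [0, 0, 0, 0, 0, 0, 0],
    [0, 0, 0, 0, 0, 0, 0],
    [0, 0, 0, 0, 0, 0, 0],
  ],
  newtons=15,
)

```text
time: 5.9
position: [0.5783, 0.1118, 0.0573]
tool_rot: [0.596, -0.38, 0.38, -0.596]
ft_force: [-0.6, -0.5, -0.5]
grip_width: 0.0018
```

```bash
python3 - <<'E'
from h import *
im=camera('wrist'); cv2.imwrite('pics/w4.png',im); cv2.imwrite('pics/s4.png',camera('scene'))
a=(255*(cv2.imread('pics/s4.png')[150:320,240:440]/255.)**.6).astype(np.uint8)
cv2.imwrite('pics/s4c.png',cv2.resize(a,None,fx=3.5,fy=3.5,interpolation=cv2.INTER_CUBIC))
d=cv2.absdiff(im,cv2.imread('pics/w3.png')).max(2); ys,xs=np.where(d>60); print(len(xs),xs.min() if len(xs) else 0,xs.max() if len(xs) else 0)
print(get_obs()['grip_width'])
E
```

```text
7738 61 431
0.0006960608873878524
```

View pics/s4c.png

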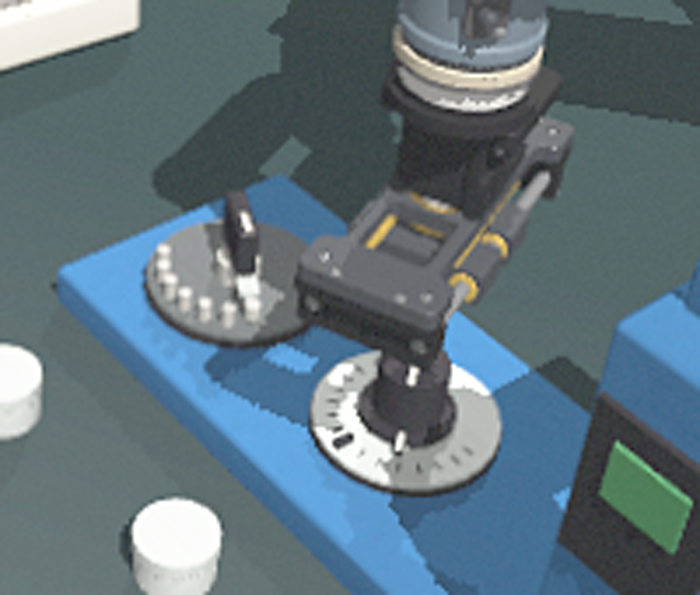

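```bash
python3 - <<'E'
from h import *
S=cam('scene'); s=get_obs(); p=s['position']; M=R.from_quat(s['tool_rot']).as_matrix()
cr=lambda q:((q-np.array([240,150]))*3.5).round(0)
for n,o in [('tcp',(0,0,0)),('grasp',(0,-.019,0)),('body',(0,-.07,0)),('b1',(.0375,-.07,.095)),('b2',(-.0375,-.07,.095)),('b3',(.0375,-.07,-.095)),('b4',(-.0375,-.07,-.095))]:
    print(n,cr(proj(S,p+M@np.array(o))))
print('captop',cr(proj(S,[.578,.112,.082])), 'scale',cr(proj(S,[.578,.112,.04])))
a=(255*(cv2.imread('pics/w4.png')/255.)**.5).astype(np.uint8); a=a[120:340,120:400]
cv2.imwrite('pics/w4c.png',cv2.resize(a,None,fx=2.5,fy=2.5))
E
```

```text
tcp [408. 394.]
grasp [412. 370.]
body [424. 301.]
b1 [280. 376.]
b2 [412. 434.]
b3 [433. 191.]
b4 [551. 235.]
captop [414. 362.] scale [405. 415.]
```

View pics/w4c.png

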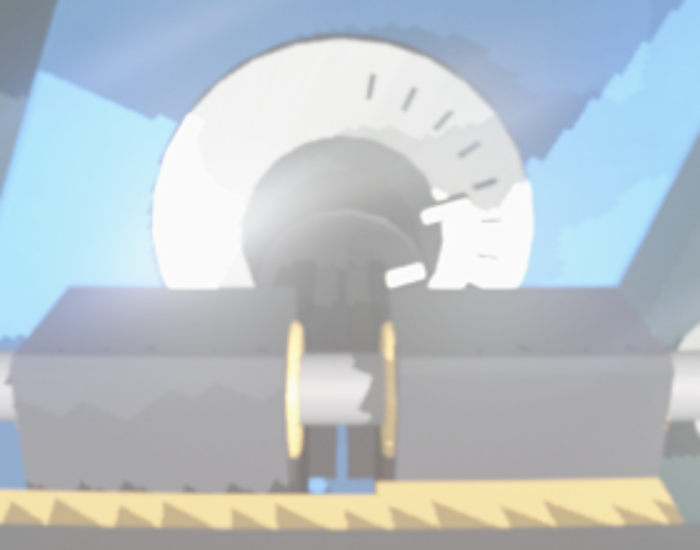

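```bash
python3 - <<'E'
from h import *
C=cam('wrist')
for z in (.04,.02,0,-.02):
    a,b,t=[at_z(C,p,z) for p in ((181,206),(333,206),(257,135))]; print(z,np.linalg.norm(a-b),(a+b)/2, np.linalg.norm(t-(a+b)/2))
K=C[0];print(K,C[1])
s=get_obs();print(s['position'],s['q'],s['joint_torque'])
E
```

```text
0.04 0.1096979194659052 [0.57651196 0.1162245  0.04      ] 0.05054396930796206
0.02 0.12002141546246413 [0.57940991 0.1101442  0.02      ] 0.05530058153307461
0 0.13034491145902316 [0.58230787 0.1040639  0.        ] 0.060057193758187286
-0.02 0.14066840745558207 [ 0.58520583  0.09798359 -0.02      ] 0.06481380598329993
[[311.969199     0.         256.26602018]
 [  0.         311.969199   192.43409876]
 [  0.           0.           1.        ]] [-0.07984746  0.          0.          0.          0.        ]
[0.57835028 0.11179627 0.05725899] [ 1.37201872e-03  6.56697838e-01  1.63327971e+00  1.04404339e-05
  8.51620602e-01 -4.34258471e-01] [ 1.06499599e-03 -4.40419328e+01 -1.21438515e+01  4.04460880e-02
  6.61833747e-02  3.55916325e-05]
```

Emit:
drive_tool(
  plan=[
    [0, 1, 0, 0, 0, 0, 0],
    [0, 2, 0, 0, 0, 0, 0],
    [0, 2, 0, 0, 0, 0, 0],
  ],
)

```text
time: 6.3
position: [0.5782, 0.1118, 0.055]
tool_rot: [0.596, -0.38, 0.38, -0.596]
ft_force: [-0.4, -0.3, -0.5]
grip_width: 0.0005
```

```bash
python3 - <<'E'
from h import *
S=cam('scene'); a=camera('scene'); s=get_obs(); p=s['position']; M=R.from_quat(s['tool_rot']).as_matrix()
a=(255*(a[205:285,320:400]/255.)**.35).astype(np.uint8)
k=7.5; a=cv2.resize(a,None,fx=k,fy=k,interpolation=cv2.INTER_CUBIC)
for z,c in [(0,(0,0,255)),(-.03,(0,255,255)),(-.07,(0,255,0))]:
    for x in (-.0095,.0095):
        q=(proj(S,p+M@np.array([x,z,0]))-[320,205]+.5)*k; cv2.circle(a,tuple(int(v) for v in q),3,c,-1)
cv2.imwrite('pics/s5.png',a)
E
```

```text
(no output)
```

View pics/s5.png

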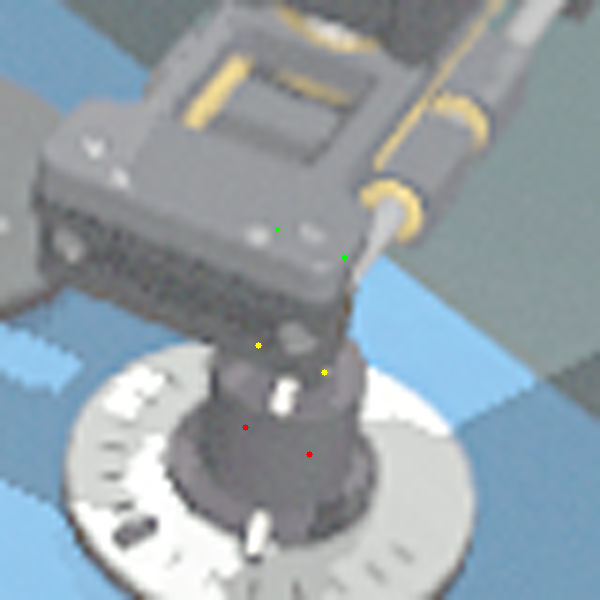

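Emit:
drive_tool(
  plan=[
    [0, 1, 0, 0, 0, 0, 0],
    [0, 2, 0, 0, 0, 0, 0],
    [0, 3, 0, 0, 0, 0, 0],
    [0, 3, 0, 0, 0, 0, 0],
  ],
)

```text
time: 6.75
position: [0.5782, 0.1118, 0.052]
tool_rot: [0.596, -0.38, 0.38, -0.596]
ft_force: [0.2, 0.1, -0.1]
grip_width: 0.0005
```

Emit:
drive_tool(
  plan=[
    [0, -20, 0, 0, 0, 0, 0],
    [0, -50, 0, 0, 0, 0, 0],
    [-20, -60, 0, 0, 0, 0, 0],
    [-38, -60, 0, 0, 0, 0, 0],
    [-38, -60, 0, 0, 0, 0, 0],
    [-38, -60, 0, 0, 0, 0, 0],
  ],
)

```text
time: 7.35
position: [0.5613, 0.1466, 0.1113]
tool_rot: [0.597, -0.38, 0.379, -0.596]
ft_force: [-0.6, -0.1, 0.8]
grip_width: 0.0003
```

```bash
python3 w.py w6; python3 - <<'E'
from h import *
C=cam('wrist'); s=get_obs(); M=R.from_quat(s['tool_rot']).as_matrix(); S=cam('scene'); b=camera('scene')
a=cv2.imread('pics/w6.png'); k=3
def prep(a,C,x0,y0):
    g=(255*(a[y0:y0+190,x0:x0+130]/255.)**.5).astype(np.uint8); g=cv2.resize(g,None,fx=k,fy=k,interpolation=cv2.INTER_CUBIC)
    for h,c in [(0,(0,0,255)),(-.02,(0,255,255)),(-.04,(0,255,0))]:
        for x in (-.0095,.0095):
            q=(proj(C,s['position']+M@np.array([x,h,0]))-[x0,y0]+.5)*k; cv2.circle(g,tuple(int(v) for v in q),3,c,-1)
    return g
cv2.imwrite('pics/w6c.png',np.hstack([prep(a,C,190,130),prep(b,S,310,130)]))
E
```

```text
[0.5617 0.1462 0.1112] yaw 25.01 q [ 6.200e-02  5.690e-01  1.619e+00 -1.000e-03  9.560e-01 -3.740e-01] [0.1 0.1 0.5] [-0.01 -0.12 -0.  ] 0.0005777609480949269
dial_top 0.75 [419.4 199.1] [0.6722 0.2054 0.082 ]
index_knob 0.59 [384.6 273.9] [0.7133 0.1226 0.036 ]
```

View pics/w6c.png

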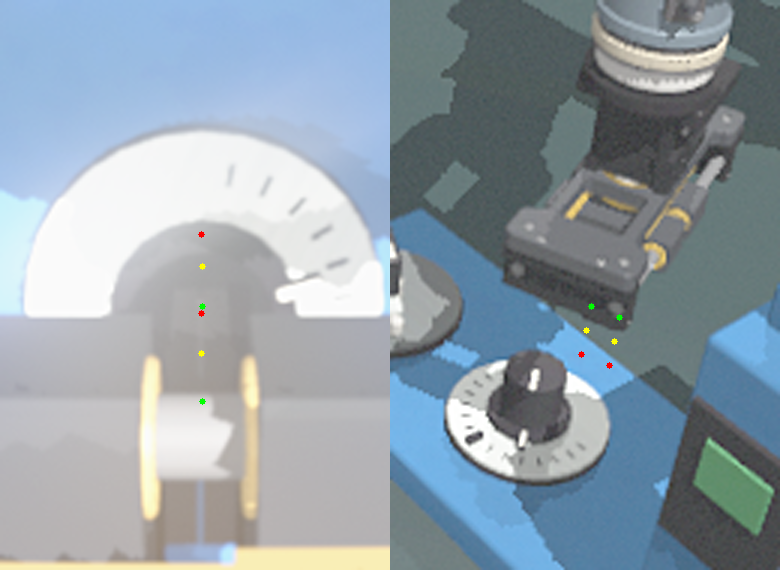

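Emit:
drive_tool(
  plan=[
    [0, 0, 0, 0, 0, 0, 87],
    [10, 0, 0, 0, 0, 0, 87],
    [20, 0, 0, 0, 0, 0, 87],
    [30, 0, 0, 0, 0, 0, 87],
    [38, 0, 0, 0, 0, 0, 87],
    [38, 0, 0, 0, 0, 0, 87],
    [38, 0, 0, 0, 0, 0, 87],
    [38, 0, 0, 0, 0, 0, 87],
    [38, 0, 0, 0, 0, 0, 87],
    [38, 0, 0, 0, 0, 0, 87],
  ],
)

```text
time: 8.7
position: [0.5782, 0.1122, 0.1123]
tool_rot: [0.596, -0.38, 0.38, -0.596]
ft_force: [0.7, 0.7, 0.3]
grip_width: 0.0727
```

Emit:
drive_tool(
  plan=[
    [0, 20, 0, 0, 0, 0, 87],
    [0, 40, 0, 0, 0, 0, 87],
    [0, 52, 0, 0, 0, 0, 87],
    [0, 60, 0, 0, 0, 0, 87],
    [0, 66, 0, 0, 0, 0, 87],
    [0, 70, 0, 0, 0, 0, 87],
    [0, 74, 0, 0, 0, 0, 87],
    [0, 74, 0, 0, 0, 0, 87],
  ],
)

```text
time: 9.5
position: [0.5783, 0.1118, 0.0381]
tool_rot: [0.596, -0.38, 0.38, -0.596]
ft_force: [0.1, 0.0, 0.2]
grip_width: 0.0871
```

Emit:
drive_tool(
  plan=[
    [0, 4, 0, 0, 0, 0, 87],
    [0, 8, 0, 0, 0, 0, 87],
    [0, 11, 0, 0, 0, 0, 87],
    [0, 13, 0, 0, 0, 0, 87],
    [0, 13, 0, 0, 0, 0, 87],
  ],
)

```text
time: 10.0
position: [0.5781, 0.1118, 0.0249]
tool_rot: [0.596, -0.38, 0.38, -0.596]
ft_force: [-0.7, 0.1, 0.1]
grip_width: 0.0871
```

Emit:
drive_tool(
  plan=[
    [0, 0, 0, 0, 0, 0, 30],
    [0, 0, 0, 0, 0, 0, 30],
    [0, 0, 0, 0, 0, 0, 30],
    [0, 0, 0, 0, 0, 0, 30],
    [0, 0, 0, 0, 0, 0, 30],
    [0, 0, 0, 0, 0, 0, 30],
    [0, 0, 0, 0, 0, 0, 30],
    [0, 0, 0, 0, 0, 0, 30],
    [0, 0, 0, 0, 0, 0, 30],
    [0, 0, 0, 0, 0, 0, 30],
  ],
  newtons=15,
)

```text
time: 11.0
position: [0.5787, 0.1119, 0.0253]
tool_rot: [-0.596, 0.38, -0.38, 0.596]
ft_force: [1.0, 1.3, -1.0]
grip_width: 0.0416
```

Emit:
drive_tool(
  plan=[
    [0, 0, 0, 0, 5, 0, 30],
    [0, 0, 0, 0, 10, 0, 30],
    [0, 0, 0, 0, 15, 0, 30],
    [0, 0, 0, 0, 20, 0, 30],
    [0, 0, 0, 0, 25, 0, 30],
    [0, 0, 0, 0, 30, 0, 30],
    [0, 0, 0, 0, 35, 0, 30],
    [0, 0, 0, 0, 41, 0, 30],
    [0, 0, 0, 0, 41, 0, 30],
    [0, 0, 0, 0, 41, 0, 30],
  ],
)

```text
time: 12.0
position: [0.5788, 0.112, 0.0253]
tool_rot: [0.426, -0.564, 0.565, -0.426]
ft_force: [1.7, 2.2, -0.8]
grip_width: 0.0419
```

```bash
python3 w.py w7; python3 - <<'E'
from h import *
a=camera('scene'); cv2.imwrite('pics/s7.png',a)
b=cv2.imread('pics/w7.png')
g=lambda x:(255*(x/255.)**.7).astype(np.uint8)
cv2.imwrite('pics/c7.png',np.hstack([cv2.resize(g(b[100:260,170:350]),(450,400),interpolation=cv2.INTER_CUBIC),cv2.resize(g(a[235:299,324:380]),(350,400),interpolation=cv2.INTER_CUBIC)]))
E
```

```text
[0.5788 0.1119 0.0253] yaw -15.94 q [1.000e-03 7.070e-01 1.648e+00 0.000e+00 7.860e-01 2.800e-01] [ 1.3  1.2 -0.8] [ 0.21 -0.31  0.05] 0.04143268093857203
dial_top 0.8 [255. 264.] [0.5775 0.1112 0.082 ]
```

View pics/c7.png

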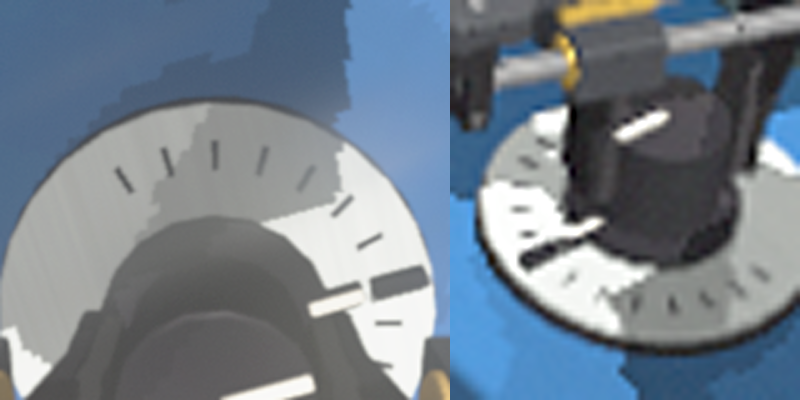

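Emit:
drive_tool(
  plan=[
    [0, 0, 0, 0, 0, 0, 87],
    [0, 0, 0, 0, 0, 0, 87],
    [0, 0, 0, 0, 0, 0, 87],
    [0, 0, 0, 0, 0, 0, 87],
    [0, 0, 0, 0, 0, 0, 87],
    [0, 0, 0, 0, 0, 0, 87],
    [0, -15, 0, 0, 0, 0, 87],
    [0, -40, 0, 0, 0, 0, 87],
    [0, -70, 0, 0, 0, 0, 87],
    [0, -100, 0, 0, 0, 0, 87],
  ],
)

```text
time: 13.35
position: [0.5779, 0.1117, 0.126]
tool_rot: [-0.426, 0.565, -0.565, 0.425]
ft_force: [0.6, -0.9, 0.3]
grip_width: 0.087
```

Emit:
drive_tool(
  plan=[
    [20, -10, 7, 0, 0, 0, 87],
    [50, -20, 18, 0, 0, 0, 87],
    [80, -20, 29, 0, 1, 0, 87],
    [110, -20, 40, 0, 3, 0, 87],
    [135, -20, 49, 0, 5, 0, 87],
    [146, -20, 53, 0, 5, 0, 87],
    [146, -20, 53, 0, 5, 0, 87],
    [146, -20, 53, 0, 5, 0, 87],
  ],
)

```text
time: 14.15
position: [0.5885, -0.0423, 0.1451]
tool_rot: [-0.4, 0.583, -0.582, 0.4]
ft_force: [0.3, -0.0, 0.3]
grip_width: 0.0871
```

```bash
python3 w.py w8; python3 - <<'E'
from h import *
C=cam('wrist');a=cv2.imread('pics/w8.png')
# bright pins: list small bright blobs near expected ring
g=cv2.cvtColor(a,cv2.COLOR_BGR2GRAY)
print('ring proj',proj(C,[.589,-.043,.036]),'pins exp',[proj(C,[.589+.048*np.cos(t),-.043+.048*np.sin(t),.054]).round(0).tolist() for t in np.radians([48.8,30.8,12.8,-5.2,-23.2,-41.2])])
m=(g>215).astype(np.uint8); n,l,st,ce=cv2.connectedComponentsWithStats(m)
for i in range(1,n):
    if 8<st[i,4]<600: print(st[i],ce[i].round(1),at_z(C,ce[i],.054).round(4))
b0,b1=[proj(C,[.589+r*np.cos(1.2),-.043+r*np.sin(1.2),.092]) for r in (-.023,.023)]; print('bar exp',b0,b1)
C2=cam('top'); camera('top')
for t in ('dial_top','dial_scale'): print(t,[(d['conf'],d['location']) for d in mark_of('top',t)[:2]])
E
```

```text
[ 0.5885 -0.0419  0.1451] yaw -20.97 q [-2.610e-01  5.340e-01  1.566e+00  1.000e-03  1.042e+00  1.050e-01] [ 0.8 -0.6  0.6] [-0.03 -0.05  0.  ] 0.08682545846894203
dial_top 0.87 [173.3  15. ] [0.5799 0.1134 0.082 ]
dial_scale 0.62 [168.7  16.6] [0.5691 0.1288 0.036 ]
index_knob 0.57 [261.3 182.1] [ 0.5924 -0.0449  0.036 ]
index_ring 0.59 [256.9 182.9] [ 0.588  -0.0441  0.036 ]
index_stop3 0.79 [302.  160.7] [ 0.6369 -0.0362  0.048 ]
index_stop3 0.26 [167.3  17. ] [0.5697 0.125  0.048 ]
ring proj [257.11786212 181.77075318] pins exp [[275.0, 139.0], [290.0, 147.0], [300.0, 159.0], [306.0, 173.0], [307.0, 188.0], [304.0, 203.0]]
[173   5  24  15 157] [184.3  12. ] [0.5858 0.1213 0.054 ]
[252 133  16  31 373] [259.7 149.1] [ 0.6039 -0.0106  0.054 ]
[273 133  10   9  71] [277.4 137.1] [ 0.6228 -0.0061  0.054 ]
[287 141  10  10  72] [291.2 145.3] [ 0.6321 -0.0176  0.054 ]
[297 153  10  10  73] [301.4 157.3] [ 0.6373 -0.0315  0.054 ]
[303 167   9  10  72] [307.1 171.7] [ 0.638  -0.0463  0.054 ]
[243 172   9  25 146] [247.6 184.2] [ 0.5813 -0.0377  0.054 ]
[257 172   6  20 106] [259.2 181.2] [ 0.5926 -0.039   0.054 ]
[268 176   6  17  70] [270.2 184. ] [ 0.6014 -0.0452  0.054 ]
[304 182   9  10  73] [308.  186.8] [ 0.6342 -0.0606  0.054 ]
[300 196   9  11  75] [304.  201.2] [ 0.626  -0.0729  0.054 ]
[ 81 251   7  15  40] [ 83.2 257.6] [ 0.3907 -0.0501  0.054 ]
[425 250   9  15  52] [429.4 257.7] [ 0.7305 -0.1798  0.054 ]
[430 266   6  29  97] [433.1 280.9] [ 0.7292 -0.2094  0.054 ]
[ 77 270   5  18  67] [ 78.8 277.4] [ 0.3735 -0.0692  0.054 ]
bar exp [257.08267855 223.90616225] [257.47431689 171.17445669]
dial_top [(0.46, [144.6, 224.9])]
dial_scale [(0.69, [151.4, 230.2])]
```

```bash
python3 - <<'E'
from h import *
from scipy.optimize import least_squares
C=cam('wrist'); X=np.array([at_z(C,p,.054)[:2] for p in [(277.4,137.1),(291.2,145.3),(301.4,157.3),(307.1,171.7),(308,186.8),(304,201.2)]])
k=np.arange(6)
f=lambda q:(X-(q[:2]+.048*np.c_[np.cos(q[2]-k*np.pi/10),np.sin(q[2]-k*np.pi/10)])).ravel()
r=least_squares(f,[.59,-.043,.8]); print(r.x[:2],'stop3 deg',np.degrees(r.x[2])-45,(r.fun*1e3).round(1))
a=cv2.imread('pics/w8.png')[110:250,200:340]; a=(255*(a/255.)**.6).astype(np.uint8)
cv2.imwrite('pics/w8c.png',cv2.resize(a,None,fx=4,fy=4,interpolation=cv2.INTER_CUBIC))
E
```

```text
[ 0.59048615 -0.04171673] stop3 deg 2.6516979213126888 [ 0.1 -0.4  0.  -0.3 -0.1 -0.1 -0.1  0.  -0.   0.3  0.1  0.5]
```

View pics/w8c.png

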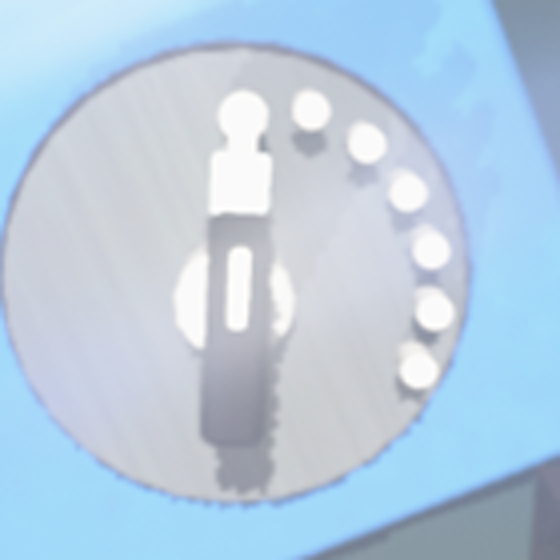

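Emit:
drive_tool(
  plan=[
    [-1, 20, 2, 0, 2, 0, 87],
    [-1, 50, 2, 0, 2, 0, 87],
    [-1, 75, 2, 0, 2, 0, 87],
    [-1, 95, 2, 0, 2, 0, 87],
    [-1, 105, 2, 0, 2, 0, 87],
    [-1, 111, 2, 0, 2, 0, 87],
    [-1, 115, 2, 0, 2, 0, 87],
    [-1, 115, 2, 0, 2, 0, 87],
  ],
)

```text
time: 15.4
position: [0.5915, -0.043, 0.0305]
tool_rot: [0.39, -0.59, 0.59, -0.39]
ft_force: [0.7, -0.3, 0.2]
grip_width: 0.0868
```

Emit:
drive_tool(
  plan=[
    [0, 0, 0, 0, 0, 0, 30],
    [0, 0, 0, 0, 0, 0, 30],
    [0, 0, 0, 0, 0, 0, 30],
    [0, 0, 0, 0, 0, 0, 30],
    [0, 0, 0, 0, 0, 0, 30],
    [0, 0, 0, 0, 0, 0, 30],
    [0, 0, 0, 0, 0, 0, 30],
    [0, 0, 0, 0, 0, 0, 20],
    [0, 0, 0, 0, 0, 0, 20],
    [0, 0, 0, 0, 0, 0, 20],
  ],
  newtons=15,
)

```text
time: 16.4
position: [0.5911, -0.0429, 0.0302]
tool_rot: [-0.39, 0.59, -0.59, 0.39]
ft_force: [0.1, -0.5, 0.1]
grip_width: 0.0214
```

Emit:
drive_tool(
  plan=[
    [0, 0, 0, 0, 0, 0, 5],
    [0, 0, 0, 0, 0, 0, 5],
    [0, 0, 0, 0, 0, 0, 5],
    [0, 0, 0, 0, 0, 0, 5],
  ],
  newtons=15,
)

```text
time: 16.8
position: [0.5902, -0.0426, 0.0302]
tool_rot: [-0.391, 0.59, -0.589, 0.39]
ft_force: [-1.8, 0.4, 1.5]
grip_width: 0.0137
```

Emit:
drive_tool(
  plan=[
    [0, 0, 0, 0, 0, 0, 0],
    [0, 0, 0, 0, 0, 0, 0],
    [0, 0, 0, 0, 0, 0, 0],
  ],
  newtons=50,
)

```text
time: 17.1
position: [0.5903, -0.0427, 0.0302]
tool_rot: [-0.391, 0.59, -0.589, 0.39]
ft_force: [-3.9, 0.6, 2.9]
grip_width: 0.0133
```

```bash
python3 w.py w9 | head -1
```

```text
[ 0.5903 -0.0426  0.0302] yaw -23.04 q [-0.261  0.702  1.637  0.     0.804  0.141] [-3.6  1.   3.1] [ 0.17  0.6  -0.01] 0.013987143063970909
```

Emit:
drive_tool(
  plan=[
    [0, 0, -1, 0, 4, 0, 0],
    [0, 0, -1, 0, 8, 0, 0],
    [0, 0, -1, 0, 12, 0, 0],
    [0, 0, -1, 0, 16, 0, 0],
    [0, 0, -1, 0, 20, 0, 0],
    [0, 0, -1, 0, 24, 0, 0],
    [0, 0, -1, 0, 28, 0, 0],
    [0, 0, -1, 0, 28.4, 0, 0],
    [0, 0, -1, 0, 28.4, 0, 0],
  ],
)

```text
time: 18.3
position: [0.5901, -0.0426, 0.0302]
tool_rot: [-0.234, 0.667, -0.667, 0.234]
ft_force: [-4.4, 0.6, 2.6]
grip_width: 0.0133
```

```bash
python3 w.py w10 | grep -v dial
```

```text
[ 0.5902 -0.0426  0.0302] yaw -51.38 q [-0.261  0.701  1.639 -0.     0.801  0.636] [-3.6  0.1  2.9] [ 0.18  0.64 -0.07] 0.013619904109065233
index_knob 0.81 [256.9 221.3] [ 0.5914 -0.0417  0.036 ]
index_stop3 0.76 [305.3 167. ] [ 0.6389 -0.0396  0.048 ]
```

Emit:
drive_tool(
  plan=[
    [0, 0, 0, 0, 4, 0, 0],
    [0, 0, 0, 0, 8, 0, 0],
    [0, 0, 0, 0, 12, 0, 0],
    [0, 0, 0, 0, 16, 0, 0],
    [0, 0, 0, 0, 20, 0, 0],
    [0, 0, 0, 0, 24, 0, 0],
    [0, 0, 0, 0, 28, 0, 0],
    [0, 0, 0, 0, 32, 0, 0],
    [0, 0, 0, 0, 36, 0, 0],
    [0, 0, 0, 0, 36, 0, 0],
  ],
)

```text
time: 19.6
position: [0.5901, -0.0423, 0.0302]
tool_rot: [-0.016, 0.707, -0.707, 0.016]
ft_force: [-3.8, 1.5, 1.7]
grip_width: 0.0138
```

Emit:
drive_tool(
  plan=[
    [0, 0, 0, 0, 0, 0, 0],
    [0, 0, 0, 0, 0, 0, 0],
    [0, 0, 0, 0, 0, 0, 0],
    [0, 0, 0, 0, 0, 0, 0],
  ],
)

```text
time: 20.0
position: [0.59, -0.0423, 0.0302]
tool_rot: [-0.016, 0.707, -0.707, 0.016]
ft_force: [-4.0, 2.1, 1.0]
grip_width: 0.0136
```

```bash
python3 w.py w11; python3 - <<'E'
from h import *
for n,C in (('top',cam('top')),('scene',cam('scene'))):
    a=camera(n); cv2.imwrite(f'pics/{n}11.png',a)
a=cv2.imread('pics/w11.png')[90:240,180:380]; b=cv2.imread('pics/scene11.png')[200:300,270:400]
C=cam('wrist')
for t in np.radians([2.65,20.65,-15.35]): print(proj(C,[.5905+.043*np.cos(t),-.0417+.043*np.sin(t),.05]).round(0))
g=lambda x:(255*(x/255.)**.6).astype(np.uint8)
cv2.imwrite('pics/c11.png',np.hstack([cv2.resize(g(a),(440,330),interpolation=cv2.INTER_CUBIC),cv2.resize(g(b),(360,330)[:2],interpolation=cv2.INTER_CUBIC)]))
E
```

```text
[ 0.59   -0.0423  0.0301] yaw -87.42 q [-0.261  0.701  1.639  0.     0.802  1.265] [-3.6  2.1  2.2] [0.47 0.72 0.02] 0.014120809480492326
index_knob 0.83 [258.5 221.9] [ 0.5911 -0.0438  0.036 ]
index_stop3 0.68 [254.9 149.3] [ 0.64   -0.0393  0.048 ]
[255. 161.]
[232. 165.]
[278. 165.]
```

```bash
python3 - <<'E'
from h import *
C=cam('wrist'); a=cv2.imread('pics/w11.png'); g=cv2.cvtColor(a,cv2.COLOR_BGR2GRAY); c=np.array([.5905,-.0417])
for th in (170,200,215,235):
    m=(g>th).astype(np.uint8); n,l,st,ce=cv2.connectedComponentsWithStats(m[100:235,190:330]); print(th)
    for i in range(1,n):
        if 15<st[i,4]<900:
            p=at_z(C,ce[i]+[190,100],.054)[:2]-c; print(st[i,2:],(ce[i]+[190,100]).round(1),'r',np.hypot(*p).round(4),'ang',np.degrees(np.arctan2(p[1],p[0])).round(1))
# dial in top: before/after positions of the bright line on cap and dark marker
T=cam('top'); b=cv2.imread('pics/top11.png'); gb=cv2.cvtColor(b,cv2.COLOR_BGR2GRAY)[200:240,130:165]
for r in gb[::1]: print(' '.join(f'{v:3d}' for v in r))
E
```

```text
170
[ 6  6 26] [273.4 222.8] r 0.0128 ang -54.2
[ 7  8 50] [256.4 230.4] r 0.0023 ang -15.1
200
[ 21  21 170] [319.8 146.5] r 0.0631 ang -31.8
[ 15  18 189] [216.8 163.5] r 0.0476 ang 29.3
[ 14  18 177] [196.3 178.8] r 0.0474 ang 47.3
[11  5 46] [195.4 206.1] r 0.0389 ang 66.1
[ 5  8 38] [256.  230.7] r 0.0021 ang -10.8
215
[ 15  16 168] [216.8 163.6] r 0.0475 ang 29.4
[ 14  15 156] [196.2 179.2] r 0.0473 ang 47.5
[ 4  7 20] [256.3 230.2] r 0.0024 ang -13.5
235
[ 14  14 151] [216.8 163.7] r 0.0475 ang 29.4
[ 15  16 183] [294.  163.4] r 0.0477 ang -24.4
[ 13  13 141] [196.1 179. ] r 0.0474 ang 47.6
[ 16  15 173] [314.6 178.6] r 0.0477 ang -42.2
112 113 116 113 112 114 112 115 111 112 121 128 125 129 130 129 128 126 119 124 131 119 101  98  98 100  99 100  96 100 102  74  42  40  40
112 112 114 113 113 114 114 113 113 111 115 124 125 129 130 128 126 119 115 115 118 106  96  99  99 102  98 100 101  99  87  54  42  40  40
110 111 112 113 114 114 113 112 114 112 110 111 121 128 129 127 119 111 115 112 110 101  97  98 101  99  99  97 101  98  69  43  39  42  40
112 113 112 113 113 113 114 
[... 4451 characters left out ...]

110 162 168 163 154 148 144 144 143 147 145 146 127  86  65  63  66  63  64  71  79  82  80  78  75  75  71  73  72  74  72  69  71  71  68
 75 160 165 160 148 148 141 143 143 144 143 136 104  68  61  62  65  73  74  79  79  77  77  73  73  75  70  71  71  70  70  68  72  68  72
 66 153 166 159 143 140 135 139 137 141 138 114  76  61  62  69  75  76  77  79  75  78  76  71  72  72  71  73  70  72  70  67  69  70  69
 63 122 163 163 142 133 131 135 138 136 123  80  60  66  72  76  76  77  77  79  75  73  74  72  73  72  73  70  70  71  71  71  67  67  70
 56  75 158 153 139 130 128 133 132 123  92  69  71  77  76  76  76  76  76  73  74  71  71  73  70  71  69  69  70  71  70  70  70  68  70
```

```bash
python3 - <<'E'
from h import *
C=cam('wrist'); g=cv2.cvtColor(cv2.imread('pics/w11.png'),cv2.COLOR_BGR2GRAY)
for r,z in ((.048,.05),(.043,.05),(.036,.045)):
    print(r,[(t,int(g[tuple(proj(C,[.5905+r*np.cos(np.radians(t)),-.0417+r*np.sin(np.radians(t)),z]).round().astype(int)[::-1])])) for t in range(-34,46,3)])
a,b=[cv2.cvtColor(cv2.imread(f'pics/{n}.png'),cv2.COLOR_BGR2GRAY)[266:280,334:350] for n in ('s7','scene11')]
print(np.hstack([a,b]))
E
```

```text
0.048 [(-34, 185), (-31, 200), (-28, 247), (-25, 247), (-22, 248), (-19, 206), (-16, 185), (-13, 183), (-10, 247), (-7, 247), (-4, 247), (-1, 182), (2, 240), (5, 201), (8, 248), (11, 247), (14, 247), (17, 194), (20, 134), (23, 152), (26, 220), (29, 247), (32, 247), (35, 211), (38, 188), (41, 162), (44, 186)]
0.043 [(-34, 220), (-31, 221), (-28, 222), (-25, 229), (-22, 226), (-19, 228), (-16, 229), (-13, 205), (-10, 204), (-7, 247), (-4, 248), (-1, 247), (2, 247), (5, 247), (8, 248), (11, 248), (14, 196), (17, 141), (20, 140), (23, 136), (26, 149), (29, 214), (32, 219), (35, 140), (38, 127), (41, 126), (44, 139)]
0.036 [(-34, 222), (-31, 225), (-28, 226), (-25, 214), (-22, 215), (-19, 227), (-16, 231), (-13, 215), (-10, 215), (-7, 215), (-4, 229), (-1, 247), (2, 247), (5, 247), (8, 217), (11, 210), (14, 208), (17, 204), (20, 204), (23, 202), (26, 201), (29, 200), (32, 197), (35, 197), (38, 191), (41, 197), (44, 188)]
[[255 255 255 255 255 251 148 128  40  28  30  22  27  36  46  39 255 255
  255 254 254 255 250 117  42  50  51  54  40  19  22  23]
 [255 255 255 255 255 255 254 124  45
[... 992 characters left out ...]
4  57  60 102 186 169  84  36  25]
 [254 130  33  33  32  32  32  99 128 221 255 254 254 221 128  58 254 130
   34  35  39  34  33 100 128 220 255 254 254 222 127  57]
 [254  29  35  37  35  68 135 233 254 248 245 245 246 249 236 174 254  30
   36  35  35  69 134 232 254 248 245 245 246 249 237 174]
 [255  89  25  64 129 230 255 251 248 241 240 242 243 244 246 249 255  88
   21  65 128 229 254 251 248 242 241 242 243 244 246 248]
 [250 250 135 222 253 248 246 247 244 193 218 243 242 243 243 243 251 249
  135 221 254 248 247 248 246 192 218 243 242 242 243 243]
 [144 236 253 252 246 243 242 243 204 132 223 244 241 242 243 244 143 237
  253 251 246 245 251 255 224 131 223 244 241 242 244 243]]
```

The dial pointer hasn't moved since I set it. The roller and arm are centred at about 2° between pins 3 and 4, against 2.65° for the third stop, and the grip is holding at 14 mm.

```bash
python3 -c "
from h import *
print(get_obs()['time']); print(hand_in())"
```

```text
20.4
the job is handed in; nothing more can be done
None
```

I set the dial to the marker, turned the rotary stop clockwise to its third stop, and handed the job in at 20.4 s while still gripping it. The hand-in gave no verdict.

**Dial:** I turned it 41° clockwise. In the wrist and scene pictures the pointer lined up with the marker, to about 1–2° by eye. Scene pixels around the pointer matched before and after I worked the rotary stop, so the dial stayed as set.

**Rotary stop:** I gripped it at 50 N and turned it about 64°. The tool ended at −87.4°, which puts the bar at 2.6°, against 2.65° for the third stop. In the wrist picture the roller sits between pins 3 and 4. The fingers closed on the 14 mm bar at 14 mm. I did not measure contact force directly, and I took the click count from the angles rather than feeling each click.

**What disagreed or failed:**
- **Finger length:** The finger tips are about 33 mm shorter than the stated tool point. My first grip therefore closed on air above the dial. I then went lower, and the fingers closed on the 42 mm cap at 41.6 mm.
- **Last picture check:** The final close-up could not be viewed because the 12-picture limit was reached, so the last checks were made on pixel values.
- **Spacing:** I measured the dial and rotary stop about 155 mm apart, against the stated 160 mm. It did not affect either grip.
- **Tins:** I never moved near them, but I did not re-measure their positions at the end.

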